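# Push a bracket through the flap of the dust box

### The arm

A 6-joint arm with a two-finger parallel gripper is mounted at the origin on the work surface. World frame = base frame: x ahead of the robot, y to its left, z up, the work surface at z = 0. Lengths are in m, angles in degrees, forces in N, time in s.
With the tool pointing down it reaches from about 0.25 to 0.725 m from the base axis. Payload 9.7 kg.
Tool frame: the origin (TCP) lies between the finger pads; the fingertips stand 19 mm ahead of it and the grasp point (between the pads) is the TCP; x points along the fingers, y is the direction in which the jaws open and shut, and the axes are right-handed (so a half turn about x gives the same grasp; the last joint's range is limited). The gripper opens to 85 mm and grips with 20 to 120 N. Pads are 22 mm wide; open, the fingers measure 114 mm over their backs; the gripper's body (76 mm by 85 mm) begins 54 mm behind the grasp point. The pads swing forward as they close: fully open they stand 13 mm farther back than shut.
Start: joints at [-68.583, 4.979, 10.078, 95.1, 0, 90], TCP at [0.201, -0.512, 0.25] pointing down, gripper open.
Joint ranges: [-179.16, 179.16], [-48.56, 103.87], [-65.8, 70.77], [-126.05, 130.52], [-82.76, 87.17], [-180, 180]. Speed limits (degrees/s): [127.2, 127.2, 147.25, 180, 180, 180].

### API

Orientations are given as [roll, pitch, yaw] about the fixed x, y, z axes, in that order (R = Rz(yaw) Ry(pitch) Rx(roll)).
In Python, from workcell import bot gives the robot as it stands. The module is installed in compiled form; this text tells all that it offers.
- The arm moves only by the shell command python3 -m handwheel 'ROWS' [FORCE]. ROWS is JSON, a list of rows, each a list of 7 numbers: the turn, a rotation vector about the tool's x, y, z in degrees, then the shift along the tool's x, y, z in m, then the closure, from -1 (fully open) to 1 (shut), so that 0 is half open. In form: [[ax, ay, az, dx, dy, dz, fingers], ...]. A call has 1 to 20 rows; each row is the pose to reach, as a shift and turn from the pose commanded when the call began, along the tool's axes at that moment; what a row does not reach only later rows make up. A row lasts 1/8 s, in which the tool goes at most 62.5 mm and 10.7 degrees, less where a joint would pass 70% of its speed; a pose out of reach is approached as far as the arm can. A call with a gripper value outside its range is refused whole. The fingers move at their own pace and stop on an object; FORCE is the grip in N (left out, the last holds). Time passes only in rows, so rows that repeat a pose let the fingers close. It gives the time, the measured TCP pose, the force and the opening at its end, in the units of the state.
- bot.get_obs(): the state, without advancing time (a new reading comes with each control period).
- bot.camera(name): name is "scene" or "top" or "wrist"; returns a dict with "frame" (420x560x3 uint8, red, green, blue), "fx", "fy", "cx", "cy" (pixels), "k1" (the pictures are not rectified: a ray, as slopes to the right and down, at radius r is drawn at 1 + k1 r^2 times it, then the intrinsics apply), "R" (3x3) and "t" (3): a world point X has camera coordinates R X + t; the wrist camera has in their place "tool_from_camera" (4x4, takes a point from camera to tool coordinates, whose origin is the TCP and whose axes are the tool frame's). Camera axes: x right, y down, z forward; pixel columns grow to the right and rows downward; lengths in m; the calibration is good to about 2 mm. A picture is of the moment at which its call begins: read the wrist's pose just before it. There is no depth.
- bot.job_done(): hands the job in, once; it reports no verdict.
Trained networks look in a picture, given as the dict that the camera call returned (one of the last four; its "shot" number tells which), for a name from the list of things; names that differ only in an ending like _2 or _b are one class to them, and where a whole thing is asked for, a point or a joint stands for the part that bears it (a point fixed in the world has none). Each returns a list of dicts, best first, with "conf" (0 to 1); they miss things now and then, are a little off and sometimes report something else, mostly with a low value. They report only what shows in the picture. A call takes as long as a camera call.
- bot.look_for(name, picture): "bbox" ([left, top, width, height] as shares, 0 to 1, of the picture: columns of its width, rows of its height, round what is visible of it).
- bot.tip_of(name, picture): "centre" ([column, row] as shares, 0 to 1, of the picture: columns of its width, rows of its height: a listed point, or the origin of a listed thing).
The state is a dict: "time": time; "q": joint angles; "qd": joint speeds; "joint_efforts": joint torques, N m; "ee_pos": TCP position; "tcp_rot": TCP orientation; "wrist_force": force on the tool from outside, world axes, zero at the start; "torque": the same for the moment, N m; "opening": finger opening in m.
Only numpy, scipy, OpenCV 4.12 (cv2) and the standard library are available. Lean on these libraries where they do the work, as an engineer would, in place of code of your own. Each camera call takes 0.05 s, during which the arm holds its last target.

### The job

Store the steel angle bracket (the L-shaped one, not the tee) in the dust box for painting. First clear the square-tube offcut out of the feed lane into the scrap tray, then stand the bracket on its wide flange in the lane in front of the flap, let go of it, and push it through with the wooden push stick, keeping the gripper itself out of the gate. Leave the bracket fully inside with the flap fallen shut behind it, lay the stick back on the bench clear of the box and lane, and leave the tee bracket, tape roll and can where they are.

Things in the scene. Friction and masses are not known exactly. Their poses are not given: they have to be found in the camera images.
- box: Fixed plywood dust box and feed lane. Origin on the bench below the flap, midway across; x = push direction (lane into box), z up. Floor top z = 6 mm throughout. Lane: x = -125 to 0, open above, 86 mm wide between rails (12 mm thick, tops z = 16). Box: x = 0 to 165, y = -55 to 55 outside; inside 86 mm wide, 153 deep, under a clear roof z = 62 to 66 mm (its highest part).
- flap (a joint): Aluminium check flap 80 mm wide, 3 mm thick, 40 g, hanging from an axle across the top of the mouth. 0 = shut (hanging straight down), grows to 1.45 rad as its lower edge swings into the box; it cannot swing outwards. No spring: it falls shut by its own weight and rests on whatever is under it, so a part lets it shut only once its rear edge is 52 mm or more past the axle.
- mouth (a point): Middle of the flap's hinge axle, 60 mm above the bench at the top of the box's mouth (box x = 0). The mouth below is 86 mm wide; the shut flap's lower edge is 52 mm under the axle, 2 mm above the floor.
- bracket: The bracket to store: loose steel angle bracket (L section), about 0.2 kg. Origin at the centre of the underside of its flange: flange 60 mm (x) by 40 mm (y), 8 mm thick; the upright leg stands along one long edge, y = 12 to 20 mm, over the full 60 mm of x, up to z = 40 mm. The leg can be gripped from above across its 8 mm thickness.
- tee: Bystander: loose steel tee bracket, same flange (60 by 40 by 8 mm) and height (40 mm) as the angle bracket, but its 8 mm upright leg stands on the middle of the flange (inverted T). Origin at the centre of its underside. Leave it where it is.
- offcut: Loose offcut of steel square tube, 60 mm long (along its x), 25 mm by 25 mm, about 0.1 kg, lying in the feed lane. Origin at the centre of its underside.
- tray: Fixed scrap tray of dark sheet steel (not the blue bin), open on top: 120 mm (x) by 100 mm (y), 25 mm high, walls and floor 4 to 5 mm. Origin at the centre of its underside.
- stick: Loose wooden push stick, 0.11 kg. Origin: centre of its underside; x along it towards the head. Bar x = -87.5 to 75.5 mm, 20 wide, 30 high; T head x = 75.5 to 87.5, 60 mm wide, 30 high, flat end; upright grip post centred at x = -40, 36 mm long (x), 20 wide (y), z = 30 to 75 mm, to be gripped from above across its 20 mm.
- stick_tip (a point): Middle of the flat end face of the push stick's head, 15 mm above its underside.
- tape: Bystander: roll of paper tape lying flat, 84 mm outside diameter, 24 mm high. Origin at the centre of its underside.
- can: Bystander: dark steel can standing upright, 52 mm diameter, 110 mm high. Origin at the centre of its underside.

How it is judged (in metres and radians):
On the way, in this order (a step that is already met when the one before it is completed fails the run):
1. the offcut lies released in the scrap tray (x of offcut in the frame of tray between -0.058 and 0.058 m and y of offcut in the frame of tray between -0.048 and 0.048 m and height (world z) of offcut below 0.045 m and linear speed of offcut below 0.02 m/s and contact force between the fingers and offcut below 0.05 N), for 0.2 s.
2. the bracket stands on its flange, released and at rest, in the lane in front of the flap (x of bracket in the frame of box between -0.125 and -0.018 m and y of bracket in the frame of box between -0.03 and 0.03 m and z of bracket in the frame of box below 0.011 m and angle between bracket's own z axis and vertical below 0.12 rad and linear speed of bracket below 0.02 m/s and contact force between the fingers and bracket below 0.05 N and value of joint flap below 0.1 rad), for 0.2 s.
3. the push stick drives the bracket through the mouth, with the flap swung open over it and the gripper not touching the bracket (value of joint flap above 0.3 rad and contact force between stick and bracket above 0.05 N and contact force between the fingers and bracket below 0.05 N and x of bracket in the frame of box between -0.012 and 0.035 m and y of bracket in the frame of box between -0.04 and 0.04 m and z of bracket in the frame of box below 0.03 m), for 0.04 s.
At the end, for the whole second after the job is handed in: Bracket at rest wholly inside the box (its origin 22 to 152 mm past the flap plane, within the walls), the flap shut (within 0.06 rad), the offcut at rest in the scrap tray, the push stick released and at rest low on the bench, outside the box and lane (all of step 1 and x of bracket in the frame of box between 0.022 and 0.152 m and y of bracket in the frame of box between -0.043 and 0.043 m and z of bracket in the frame of box below 0.045 m and linear speed of each of bracket, stick below 0.02 m/s and value of joint flap below 0.06 rad and velocity of joint flap below 0.1 rad/s and (x of stick_tip in the frame of box below -0.125 m or x of stick_tip in the frame of box above 0.165 m or y of stick_tip in the frame of box above 0.06 m or y of stick_tip in the frame of box below -0.06 m) and (x of stick in the frame of box below -0.125 m or x of stick in the frame of box above 0.165 m or y of stick in the frame of box above 0.06 m or y of stick in the frame of box below -0.06 m) and height (world z) of each of stick, stick_tip below 0.035 m and contact force between the fingers and stick below 0.05 N); the robot touches nothing.
It fails at once if a bystander (tee, tape roll or can) is moved more than 20 mm (distance of any of tee, tape, can from where it was at the start of the episode above 0.02 m).
It fails at once if the gripper's grasp point enters the box's mouth under the axle (x of the grasp point in the frame of box between -0.01 and 0.15 m and y of the grasp point in the frame of box between -0.045 and 0.045 m and z of the grasp point in the frame of box below 0.058 m).
It also fails if it takes over 72 s, if anything falls off the work surface, if the arm or the gripper's body presses on something with over 40 N, if the wrist force passes 120 N, or if a joint passes its speed limit or range.

## Working session

There is one attempt and no reset: what is moved stays moved. The work goes in short steps, Python scripts to look and compute and a shell command to move; the robot and the scene stay as the last step left them, time stands still between calls to the robot, and variables do not carry over. Pictures are saved under pics/ and viewed, and the job is handed in when it is done.

```bash
mkdir -p pics; ls
python3 - <<'E'
from workcell import bot
import cv2
o=bot.get_obs();print(o)
for n in ["scene","top","wrist"]:
    c=bot.camera(n);cv2.imwrite(f"pics/{n}0.png",cv2.cvtColor(c["frame"],cv2.COLOR_RGB2BGR))
    print(n,{k:v for k,v in c.items() if k!="frame"})
    if n!="wrist":
        for t in ["box","flap","mouth","bracket","tee","offcut","tray","stick","stick_tip","tape","can"]:
            r=[(round(d["conf"],2),[round(d["bbox"][0]*560),round(d["bbox"][1]*420),round(d["bbox"][2]*560),round(d["bbox"][3]*420)]) for d in bot.look_for(t,c)[:2]] if t!="mouth" else []
            q=[(round(d["conf"],2),[round(d["centre"][0]*560,1),round(d["centre"][1]*420,1)]) for d in bot.tip_of(t,c)[:2]]
            print(t,r,q)
E
```

```text
pics
{'time': 0.0, 'q': array([-6.85809943e+01,  5.01123839e+00,  1.00332490e+01,  9.50986562e+01,
        1.24072277e-03,  9.00015753e+01]), 'qd': array([ 0.00260758, -0.01911695,  0.03405077,  0.03004017,  0.03100103,
        0.04368719]), 'joint_efforts': array([-9.66358566e-04, -5.20384848e+01,  4.64803755e+01,  1.63048255e-02,
       -8.28860948e-05, -1.12862415e-05]), 'ee_pos': array([ 0.20078281, -0.51182173,  0.24957093]), 'tcp_rot': array([-90.92583477,  89.92334433, 110.49159485]), 'wrist_force': array([-1.12771934,  0.50899579,  0.74199749]), 'torque': array([ 0.0176682 , -0.02969149,  0.06390193]), 'opening': 0.08543172466999863}
scene {'fx': 518.7006903126355, 'fy': 518.7006903126355, 'cx': 273.94036434477243, 'cy': 210.87166133327463, 'k1': -0.12737209207912237, 'R': array([[ 0.72310954,  0.69055062, -0.01588792],
       [ 0.56185775, -0.60141702, -0.5679907 ],
       [-0.4017816 ,  0.40179274, -0.8228816 ]]), 't': array([-0.4153258 , -0.27022904,  1.51108816]), 'shot': 1}
box [(0.65, [272, 155, 119, 101])] [(0.81, [322.0, 215.8])]Traceback (most recent call last):
  File "<stdin>", line 10, in <module>
ValueError: it knows: box, bracket, can, mouth, offcut, stick, stick_tip, tape, tee, tray
```

```bash
cat > h.py <<'E'
from workcell import bot
import cv2, numpy as np
N=["box","mouth","bracket","tee","offcut","tray","stick","stick_tip","tape","can"]
def save(c,f,s=1): cv2.imwrite(f"pics/{f}.png",cv2.cvtColor(c["frame"],cv2.COLOR_RGB2BGR))
def Rtool(o):
    from scipy.spatial.transform import Rotation as Ro
    return Ro.from_euler("xyz",o["tcp_rot"],degrees=True).as_matrix()
def cam(c,o=None):
    "returns R,t world->cam"
    if "R" in c: return c["R"],c["t"]
    T=c["tool_from_camera"];W=np.eye(4);W[:3,:3]=Rtool(o);W[:3,3]=o["ee_pos"]
    I=np.linalg.inv(W@T);return I[:3,:3],I[:3,3]
def ray(c,u,v,o=None):
    x=(u-c["cx"])/c["fx"];y=(v-c["cy"])/c["fy"]
    a,b=x,y
    for _ in range(30):
        f=1+c["k1"]*(a*a+b*b);a,b=x/f,y/f
    R,t=cam(c,o);return -R.T@t,R.T@np.array([a,b,1])
def at(c,u,v,z,o=None):
    p,d=ray(c,u,v,o);return p+d*(z-p[2])/d[2]
def proj(c,X,o=None):
    R,t=cam(c,o);q=R@np.asarray(X,float)+t;a,b=q[:2]/q[2];f=1+c["k1"]*(a*a+b*b)
    return np.array([c["cx"]+c["fx"]*a*f,c["cy"]+c["fy"]*b*f])
def pts(c,t): return [(round(d["conf"],2),np.round([d["centre"][0]*560,d["centre"][1]*420],1)) for d in bot.tip_of(t,c)]
def box(c,t): return [(round(d["conf"],2),np.round(np.array(d["bbox"])*[560,420,560,420])) for d in bot.look_for(t,c)]
E
python3 - <<'E'
from h import *
for n in ["scene","top"]:
    c=bot.camera(n);save(c,n+"1")
    if n=="top":print({k:v for k,v in c.items() if k!="frame"})
    for t in N:
        if t=="mouth": b=[]
        else: b=box(c,t)[:2]
        p=pts(c,t)[:2]; z={"mouth":.06,"stick_tip":.015,"box":0}.get(t,0)
        print(n,t,b,p,[np.round(at(c,*q[1],z),4) for q in p])
o=bot.get_obs();c=bot.camera("wrist");save(c,"wrist1");print({k:v for k,v in c.items() if k!="frame"})
E
```

```text
scene box [(0.9, array([275., 154., 113., 104.]))] [(0.89, array([325.4, 215.5])), (0.55, array([149.6, 293.2]))] [array([0.6349, 0.1244, 0.    ]), array([ 0.4798, -0.3186,  0.    ])]
scene mouth [] [(0.97, array([327.4, 199.3]))] [array([0.6311, 0.1304, 0.06  ])]
scene bracket [(0.86, array([246., 192.,  24.,  32.]))] [(0.61, array([255.3, 212.6]))] [array([0.4995, 0.01  , 0.    ])]
scene tee [(0.7, array([298., 156.,  27.,  19.])), (0.59, array([111., 261.,  71.,  54.]))] [(0.79, array([312.4, 168.6])), (0.45, array([381.5, 234.9]))] [array([0.5105, 0.2167, 0.    ]), array([0.7737, 0.175 , 0.    ])]
scene offcut [(0.79, array([286., 217.,  27.,  21.])), (0.57, array([323., 249.,  35.,  32.]))] [(0.66, array([294.1, 232.5])), (0.28, array([355.6, 125.9]))] [array([0.6114, 0.0332, 0.    ]), array([0.4969, 0.4209, 0.    ])]
scene tray [(0.84, array([327., 101.,  53.,  50.]))] [(0.83, array([354.1, 126.8]))] [array([0.496 , 0.4151, 0.    ])]
scene stick [(0.93, array([111., 264.,  70.,  49.]))] [(0.19, array([382.1, 235.8]))] [array([0.7764, 0.174 , 0.    ])]
scene stick_tip [(0.78, ar
[... 1801 characters left out ...]
 23.,  25.]))] [(0.88, array([279.6, 152.7]))] [array([0.7555, 0.0326, 0.    ])]
top can [(0.62, array([214., 127.,  30.,  27.]))] [(0.95, array([229.2, 143.7]))] [array([0.784 , 0.1834, 0.    ])]
{'fx': 299.6827727253658, 'fy': 299.6827727253658, 'cx': 275.40953812792776, 'cy': 207.0933615243311, 'k1': -0.006340976463749608, 'tool_from_camera': array([[ 1.30877768e-04, -2.69503548e-01,  9.62999388e-01,
        -1.23268399e-01],
       [ 9.99999591e-01,  8.96939282e-04,  1.15109734e-04,
         6.14465651e-04],
       [-8.94774461e-04,  9.62998979e-01,  2.69503555e-01,
        -6.81632859e-02],
       [ 0.00000000e+00,  0.00000000e+00,  0.00000000e+00,
         1.00000000e+00]]), 'shot': 4}
```

View pics/scene0.png

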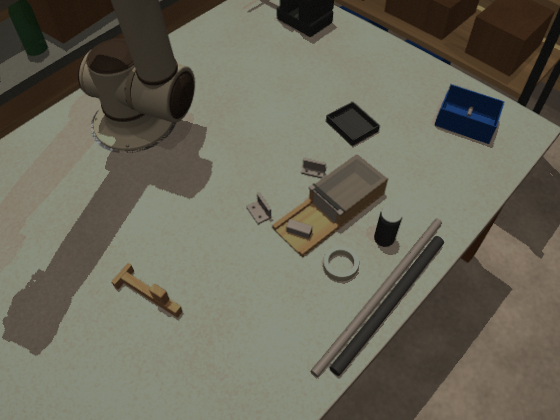

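Run:
```python
import cv2
a=cv2.imread("pics/scene1.png")[90:290,230:420];cv2.imwrite("pics/s1c.png",cv2.resize(a,None,fx=3,fy=3,interpolation=cv2.INTER_CUBIC))
a=cv2.imread("pics/top1.png")[120:290,110:440];cv2.imwrite("pics/t1c.png",cv2.resize(a,None,fx=2.4,fy=2.4,interpolation=cv2.INTER_CUBIC))
```

```text
(no output)
```

View pics/s1c.png

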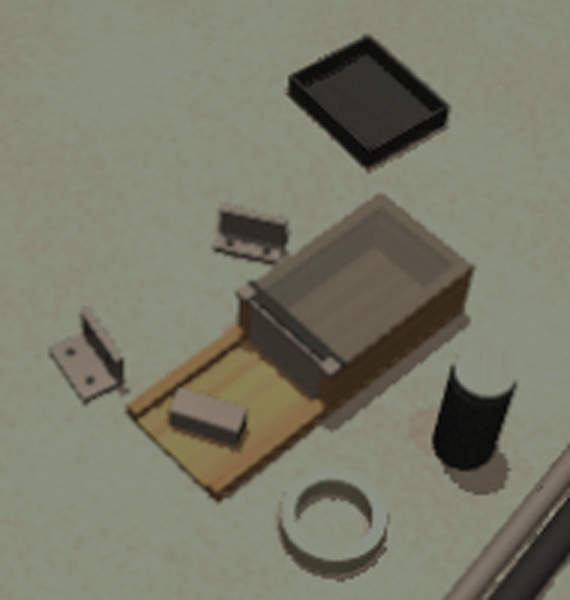

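View pics/t1c.png

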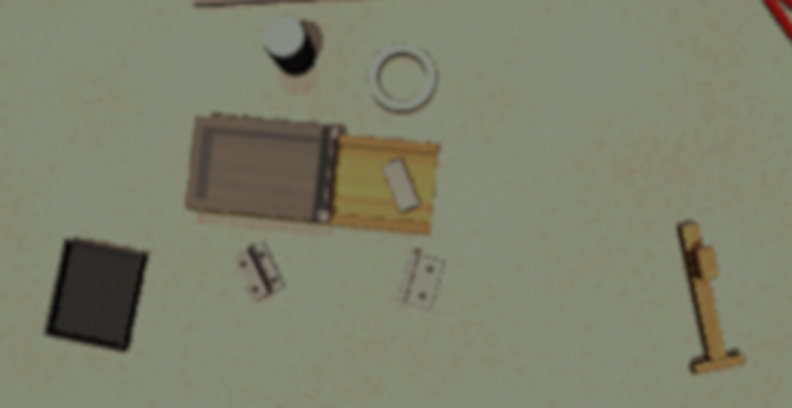

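View pics/wrist1.png

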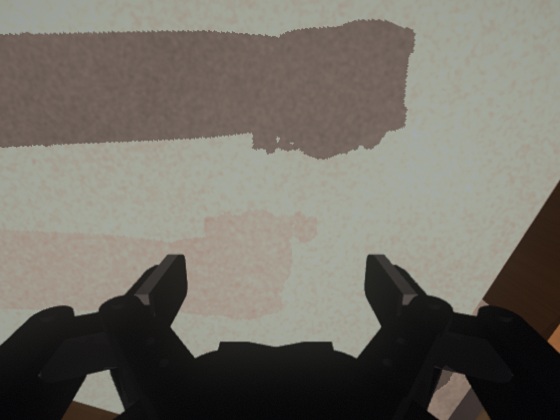

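```bash
cat >> h.py <<'E'
from scipy.spatial.transform import Rotation as Ro
def plan(xyz,jaw,o=None,ref=None):
    "jaw: world angle deg of tool y (mod 180); prints rows (both options). levels tool"
    o=o or bot.get_obs();R=Rtool(o);p=o["ee_pos"]
    for a in (jaw,jaw+180):
        y=np.array([np.cos(np.radians(a)),np.sin(np.radians(a)),0]);x=np.array([0,0,-1.]);T=np.stack([x,y,np.cross(x,y)],1)
        print("jaw",a,"turn",np.round(Ro.from_matrix(R.T@T).as_rotvec(degrees=True),2),"shift",np.round(R.T@(np.array(xyz)-p),4),"q",np.round(o["q"],0))
def st():
    o=bot.get_obs();R=Rtool(o);print("t",o["time"],"p",np.round(o["ee_pos"],4),"jaw",np.round(np.degrees(np.arctan2(R[1,1],R[0,1])),2),"tilt",np.round(R[2],3),"F",np.round(o["wrist_force"],1),"op",round(o["opening"],4));return o
E
python3 - <<'E'
from h import *
o=st();print(Rtool(o).round(3));plan([.54,.04,.25],20,o);plan([.54,.04,.25],90,o)
E
```

```text
t 2.25 p [ 0.2008 -0.512   0.2503] jaw -68.58 tilt [-1. -0. -0.] F [-0.   0.5  0. ] op 0.0856
[[ 0.     0.365 -0.931]
 [ 0.    -0.931 -0.365]
 [-1.    -0.    -0.   ]]
jaw 20 turn [-88.58  -0.    -0.  ] shift [ 3.000e-04 -3.901e-01 -5.173e-01] q [-69.   5.  10.  95.   0.  90.]
jaw 200 turn [91.42 -0.    0.  ] shift [ 3.000e-04 -3.901e-01 -5.173e-01] q [-69.   5.  10.  95.   0.  90.]
jaw 90 turn [-158.58   -0.     -0.  ] shift [ 3.000e-04 -3.901e-01 -5.173e-01] q [-69.   5.  10.  95.   0.  90.]
jaw 270 turn [21.42 -0.    0.  ] shift [ 3.000e-04 -3.901e-01 -5.173e-01] q [-69.   5.  10.  95.   0.  90.]
```

```bash
python3 -m handwheel '[[-12.6,0,0,0,-0.39,-0.517,-1],[-12.6,0,0,0,-0.39,-0.517,-1],[-12.6,0,0,0,-0.39,-0.517,-1],[-12.6,0,0,0,-0.39,-0.517,-1],[-12.6,0,0,0,-0.39,-0.517,-1],[-12.6,0,0,0,-0.39,-0.517,-1],[-12.6,0,0,0,-0.39,-0.517,-1],[-12.6,0,0,0,-0.39,-0.517,-1],[-12.6,0,0,0,-0.39,-0.517,-1],[-12.6,0,0,0,-0.39,-0.517,-1],[-12.6,0,0,0,-0.39,-0.517,-1],[-12.6,0,0,0,-0.39,-0.517,-1],[-12.6,0,0,0,-0.39,-0.517,-1]]'
cat > look.py <<'E'
import sys
from h import *
f=sys.argv[1];names=sys.argv[2:]
o=st();c=bot.camera("wrist");save(c,f)
import pickle;pickle.dump((c,o),open(f"pics/{f}.pkl","wb"))
print("q",np.round(o["q"],1))
for t in names:
    z={"mouth":.06,"stick_tip":.015,"bracket":0,"offcut":.006}.get(t,0)
    print(t,[(q[0],q[1],np.round(at(c,*q[1],z,o),4)) for q in pts(c,t)[:2]])
E
python3 look.py w2 box mouth bracket tee offcut tray
```

```text
time: 3.88
ee_pos: [0.5393, 0.039, 0.2504]
tcp_rot: [26.5, 90.0, -119.5]
wrist_force: [0.3, -0.2, -0.5]
opening: 0.0855
t 3.875 p [0.5393 0.039  0.2504] jaw -56.02 tilt [-1.  0.  0.] F [ 0.3 -0.2 -0.5] op 0.0855
q [  4.1   3.7   8.7  95.   -0.  150.2]
box [(0.68, array([255.3,  76.9]), array([0.6258, 0.1247, 0.    ]))]
mouth [(0.88, array([252. ,  63.5]), array([0.6293, 0.1261, 0.06  ]))]
bracket [(0.59, array([274. , 207.2]), array([0.5082, 0.0194, 0.    ]))]
tee [(0.83, array([142.3, 116.5]), array([0.5135, 0.2128, 0.    ]))]
offcut [(0.96, array([310.3, 124.4]), array([0.618 , 0.0416, 0.006 ]))]
tray []
```

View pics/w2.png

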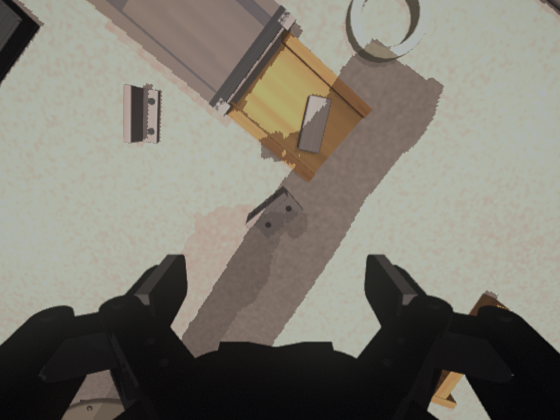

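Run:
```python
import cv2
a=cv2.imread("pics/w2.png")[0:250,110:380];cv2.imwrite("pics/w2c.png",cv2.resize(a,None,fx=2.4,fy=2.4,interpolation=cv2.INTER_CUBIC))
a=cv2.imread("pics/w2.png")[60:250,220:390];cv2.imwrite("pics/w2d.png",cv2.resize(a,None,fx=3.1,fy=3.1,interpolation=cv2.INTER_CUBIC))
```

```text
(no output)
```

View pics/w2c.png

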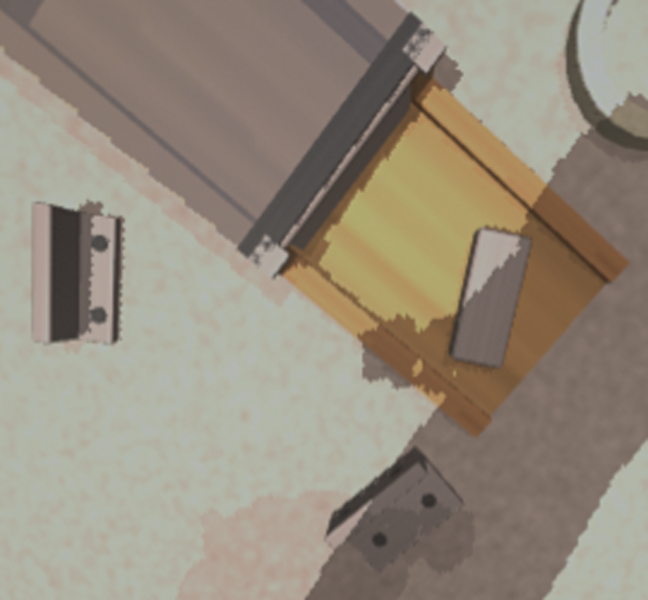

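View pics/w2d.png

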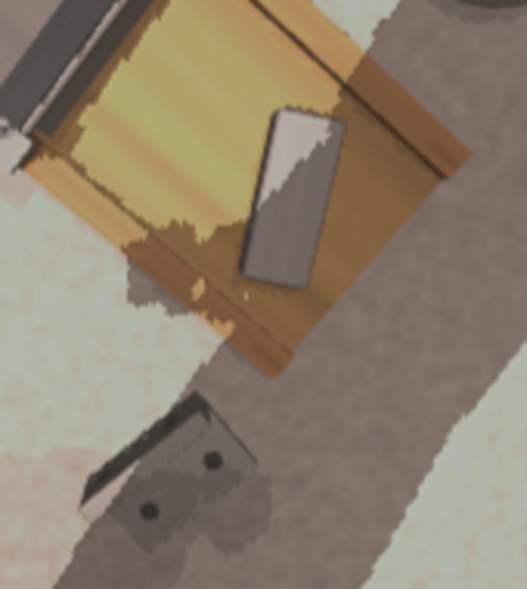

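Run:
```python
from h import *
import pickle
c,o=pickle.load(open("pics/w2.pkl","rb"))
def P(x,y,z): return at(c,220+x/3.1,60+y/3.1,z,o)
L=dict(RO=(470,154,.016),RI=(445,180,.016),LI=(296,353,.016),LO=(275,377,.016),
o1=(283,110,.031),o2=(346,122,.031),o3=(307,289,.031),o4=(250,275,.031),
fr=(257,463,.008),fl=(150,553,.008),br=(197,390,0.0),legR=(210,403,.04),legL=(80,510,.04))
Q={k:P(*v) for k,v in L.items()}
for k in Q: print(k,Q[k].round(4))
a=lambda i,j:(np.round(np.linalg.norm((Q[j]-Q[i])[:2]),4),np.round(np.degrees(np.arctan2(*(Q[j]-Q[i])[1::-1])),1))
for i,j in [("RO","LO"),("RI","LI"),("o1","o4"),("o2","o3"),("o1","o2"),("o4","o3"),("fr","fl"),("legR","legL"),("fr","br")]: print(i,j,a(i,j))
# axle ends from w2c: end blocks
def P2(x,y,z): return at(c,110+x/2.4,y/2.4,z,o)
for n,(x,y) in dict(axR=(425,45),axL=(268,255)).items(): print(n,P2(x,y,.062).round(4))
```

```text
RO [ 0.6696 -0.0058  0.016 ]
RI [ 0.6573 -0.0039  0.016 ]
LI [0.5744 0.0038 0.016 ]
LO [0.5621 0.005  0.016 ]
o1 [0.6415 0.0606 0.031 ]
o2 [0.6506 0.0401 0.031 ]
o3 [0.5966 0.0173 0.031 ]
o4 [0.589  0.0375 0.031 ]
fr [ 0.5282 -0.0114  0.008 ]
fl [0.4709 0.0031 0.008 ]
br [0.5384 0.0251 0.    ]
legR [0.5432 0.0239 0.04  ]
legL [0.4815 0.0412 0.04  ]
RO LO (np.float64(0.108), np.float64(174.3))
RI LI (np.float64(0.0833), np.float64(174.7))
o1 o4 (np.float64(0.0574), np.float64(-156.2))
o2 o3 (np.float64(0.0587), np.float64(-157.1))
o1 o2 (np.float64(0.0224), np.float64(-66.0))
o4 o3 (np.float64(0.0215), np.float64(-69.5))
fr fl (np.float64(0.0592), np.float64(165.9))
legR legL (np.float64(0.0641), np.float64(164.4))
fr br (np.float64(0.0379), np.float64(74.5))
axR [0.6789 0.1195 0.062 ]
axL [0.5797 0.1296 0.062 ]
```

Run:
```python
from h import *
c=bot.camera("top")
def P(x,y,z): return at(c,110+x/2.4,120+y/2.4,z)
q=[P(x,y,.025) for x,y in [(67,238),(148,250),(128,350),(47,335)]]
for p in q: print(p.round(4))
print("c",np.mean(q,0), [np.linalg.norm(q[i]-q[i-1]).round(3) for i in range(4)])
plan([.6194,.0389,.10],-66.6)
```

```text
[0.5574 0.4461 0.025 ]
[0.5428 0.3452 0.025 ]
[0.4226 0.3677 0.025 ]
[0.4398 0.4684 0.025 ]
c [0.4906704  0.40684373 0.025     ] [np.float64(0.12), np.float64(0.102), np.float64(0.122), np.float64(0.102)]
jaw -66.6 turn [10.58 -0.02 -0.  ] shift [ 0.1505  0.045  -0.0658] q [  4.   4.   9.  95.   0. 150.]
jaw 113.4 turn [-1.6942e+02  1.0000e-02 -2.0000e-02] shift [ 0.1505  0.045  -0.0658] q [  4.   4.   9.  95.   0. 150.]
```

```bash
python3 -m handwheel '[[10.6,0,0,0.05,0.045,-0.066,-0.2],[10.6,0,0,0.1,0.045,-0.066,-0.2],[10.6,0,0,0.14,0.045,-0.066,-0.2],[10.6,0,0,0.14,0.045,-0.066,-0.2],[10.6,0,0,0.14,0.045,-0.066,-0.2]]' 40; python3 look.py w3 offcut
```

```text
time: 4.9
ee_pos: [0.6201, 0.0394, 0.1127]
tcp_rot: [162.0, 89.9, 5.4]
wrist_force: [-0.2, -0.3, -0.1]
opening: 0.0515
t 4.9 p [0.6201 0.0394 0.1127] jaw -66.59 tilt [-1.     0.001 -0.002] F [-0.2 -0.3 -0.1] op 0.0515
q [  3.6  14.1   5.2  81.    0.  160.2]
offcut [(0.95, array([271.3, 216.7]), array([0.6154, 0.0402, 0.006 ]))]
```

View pics/w3.png

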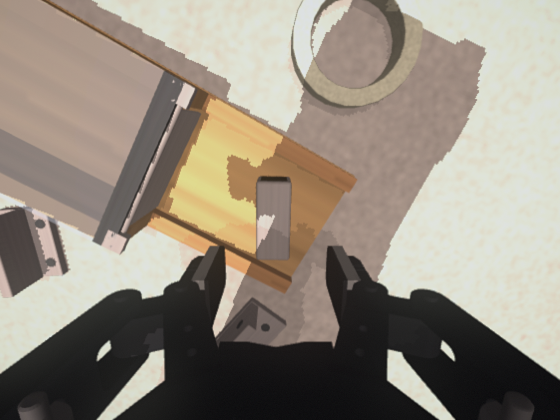

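```bash
python3 -m handwheel '[[0,0,0,0.04,0,0,-0.2],[0,0,0,0.08,0,0,-0.2],[0,0,0,0.083,0,0,-0.2],[0,0,0,0.083,0,0,-0.2],[0,0,0,0.083,0,0,1],[0,0,0,0.083,0,0,1],[0,0,0,0.083,0,0,1],[0,0,0,0.083,0,0,1],[0,0,0,0.083,0,0,1],[0,0,0,-0.0,0,0,1],[0,0,0,-0.05,0,0,1],[0,0,0,-0.05,0,0,1]]' 40; python3 look.py w4 offcut
python3 -c "
from h import *
plan([.491,.405,.16],-66.6)"
```

```text
time: 6.5
ee_pos: [0.6216, 0.0396, 0.1667]
tcp_rot: [160.3, 89.5, 3.8]
wrist_force: [1.5, 0.1, -1.9]
opening: 0.0243
t 6.5 p [0.6216 0.0396 0.1667] jaw -66.58 tilt [-1.     0.003 -0.008] F [ 1.5  0.1 -1.9] op 0.0243
q [  3.6  13.7  10.6  86.5   0.  160.2]
offcut [(0.62, array([275.2, 259.3]), array([0.5616, 0.0126, 0.006 ]))]
jaw -66.6 turn [ 0.02 -0.16 -0.06] shift [ 0.0017 -0.3868 -0.0266] q [  4.  14.  10.  86.  -0. 160.]
jaw 113.4 turn [-1.7998e+02  9.0000e-02 -2.5000e-01] shift [ 0.0017 -0.3868 -0.0266] q [  4.  14.  10.  86.  -0. 160.]
```

View pics/w4.png

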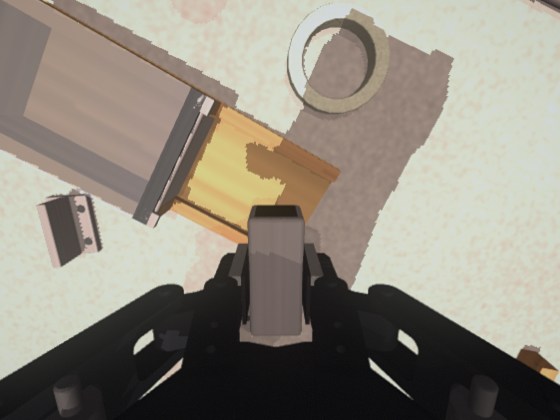

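```bash
python3 -m handwheel '[[-56,0,0,0,-0.387,-0.027,1],[-56,0,0,0,-0.387,-0.027,1],[-56,0,0,0,-0.387,-0.027,1],[-56,0,0,0,-0.387,-0.027,1],[-56,0,0,0,-0.387,-0.027,1],[-56,0,0,0,-0.387,-0.027,1],[-56,0,0,0,-0.387,-0.027,1],[-56,0,0,0,-0.387,-0.027,1],[-56,0,0,0,-0.387,-0.027,1]]'; python3 look.py w5 tray offcut
python3 -c "
from h import *
plan([.491,.405,.035],-11)"
```

```text
time: 7.72
ee_pos: [0.491, 0.4039, 0.1595]
tcp_rot: [-25.3, 89.9, -126.0]
wrist_force: [-0.6, -0.6, -1.6]
opening: 0.0239
t 7.725 p [0.491  0.4039 0.1595] jaw -10.67 tilt [-1.    -0.001  0.001] F [-0.6 -0.6 -1.6] op 0.0239
q [ 39.4  16.1  12.8  86.8  -0.  140.1]
tray [(0.73, array([271.1, 190.3]), array([0.4881, 0.4098, 0.    ]))]
offcut [(0.72, array([275. , 260.5]), array([0.4786, 0.3391, 0.006 ]))]
jaw -11 turn [ 0.3   0.01 -0.  ] shift [ 0.1253 -0.0005 -0.0009] q [ 39.  16.  13.  87.  -0. 140.]
jaw 169 turn [-1.797e+02  1.000e-02  1.000e-02] shift [ 0.1253 -0.0005 -0.0009] q [ 39.  16.  13.  87.  -0. 140.]
```

View pics/w5.png

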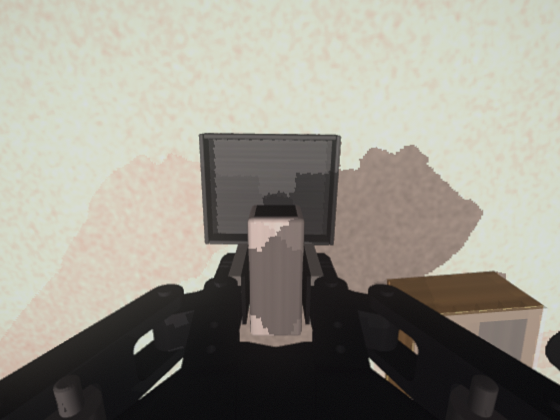

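```bash
python3 -m handwheel '[[0,0,0,0.06,0,0,1],[0,0,0,0.11,0,0,1],[0,0,0,0.127,0,0,1],[0,0,0,0.127,0,0,1],[0,0,0,0.127,0,0,1],[0,0,0,0.127,0,0,-0.2],[0,0,0,0.127,0,0,-0.2],[0,0,0,0.127,0,0,-0.2],[0,0,0,0.06,0,0,-0.2],[0,0,0,0,0,0,-0.2],[0,0,0,0,0,0,-0.2],[0,0,0,0,0,0,-0.2]]' 40; python3 look.py w6 offcut tray
python3 -c "
from h import *
plan([.509,.031,.16],75.2)"
```

```text
time: 9.38
ee_pos: [0.4907, 0.4054, 0.1604]
tcp_rot: [140.3, 90.0, 39.7]
wrist_force: [0.5, 0.6, -0.5]
opening: 0.0515
t 9.375 p [0.4907 0.4054 0.1604] jaw -10.58 tilt [-1.  0. -0.] F [ 0.5  0.6 -0.5] op 0.0515
q [ 39.6  16.1  12.9  86.8   0.  140.1]
offcut [(0.91, array([275.4, 200.1]), array([0.4904, 0.4024, 0.006 ]))]
tray [(0.75, array([269.7, 189.2]), array([0.4867, 0.4126, 0.    ]))]
jaw 75.2 turn [-8.578e+01  2.000e-02  1.700e-01] shift [-0.0009  0.0873  0.3641] q [ 40.  16.  13.  87.  -0. 140.]
jaw 255.2 turn [ 9.422e+01  1.700e-01 -2.000e-02] shift [-0.0009  0.0873  0.3641] q [ 40.  16.  13.  87.  -0. 140.]
```

View pics/w6.png

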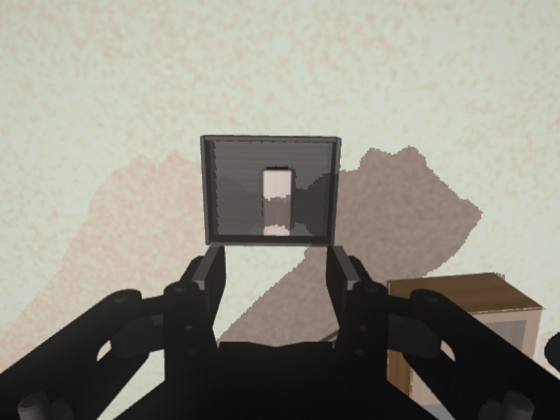

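```bash
python3 -m handwheel '[[-85.8,0,0,0,0.087,0.364,-0.2],[-85.8,0,0,0,0.087,0.364,-0.2],[-85.8,0,0,0,0.087,0.364,-0.2],[-85.8,0,0,0,0.087,0.364,-0.2],[-85.8,0,0,0,0.087,0.364,-0.2],[-85.8,0,0,0,0.087,0.364,-0.2],[-85.8,0,0,0,0.087,0.364,-0.2],[-85.8,0,0,0,0.087,0.364,-0.2],[-85.8,0,0,0,0.087,0.364,-0.2],[-85.8,0,0,0,0.087,0.364,-0.2]]'; python3 look.py w7 bracket
```

```text
time: 10.78
ee_pos: [0.5088, 0.0314, 0.1592]
tcp_rot: [-160.5, 89.9, -175.4]
wrist_force: [-0.5, 0.9, 0.7]
opening: 0.0513
t 10.775 p [0.5088 0.0314 0.1592] jaw 75.17 tilt [-1.    -0.001 -0.002] F [-0.5  0.9  0.7] op 0.0513
q [ 3.5 -1.3 -6.4 85.  -0.  18.4]
bracket [(0.75, array([258.1, 192.2]), array([0.5004, 0.0157, 0.    ]))]
```

Run:
```python
import cv2
a=cv2.imread("pics/w7.png")[90:290,170:380];cv2.imwrite("pics/w7c.png",cv2.resize(a,None,fx=3,fy=3,interpolation=cv2.INTER_CUBIC))
```

```text
(no output)
```

View pics/w7c.png

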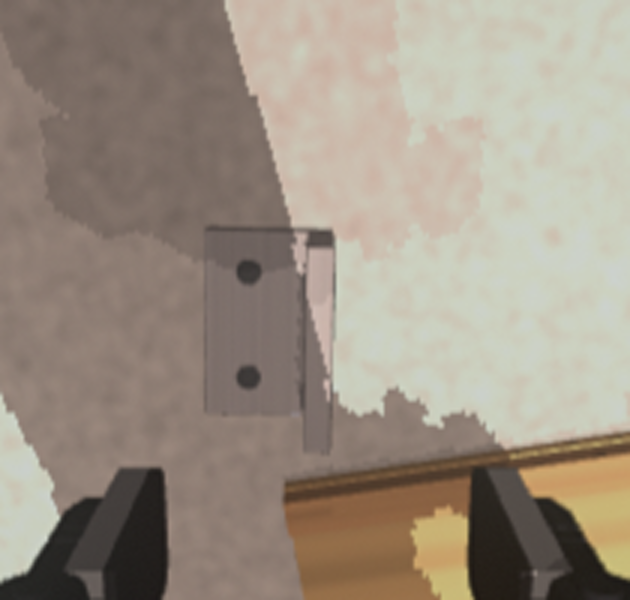

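Run:
```python
from h import *
import pickle
c,o=pickle.load(open("pics/w7.pkl","rb"))
def P(x,y,z): return at(c,170+x/3,90+y/3,z,o)
q=[P(x,y,.04) for x,y in [(306,245),(334,245),(331,453),(304,453)]]
for p in q:print(p.round(4))
m=np.mean(q,0);print("leg",m.round(4),[np.linalg.norm(q[i]-q[i-1]).round(4) for i in range(4)])
f=[P(x,y,.008) for x,y in [(205,228),(205,412)]]
for i,p in enumerate(f):print(p.round(4))
d=f[1]-f[0];print(np.degrees(np.arctan2(d[1],d[0])))
plan([m[0],m[1],.045],75.17)
```

```text
[0.4787 0.0359 0.04  ]
[0.4807 0.0432 0.04  ]
[0.5389 0.0273 0.04  ]
[0.5369 0.0197 0.04  ]
leg [0.5088 0.0315 0.04  ] [np.float64(0.0604), np.float64(0.0076), np.float64(0.0604), np.float64(0.0078)]
[0.4705 0.0058 0.008 ]
[ 0.5274 -0.0113  0.008 ]
-16.666086547806998
jaw 75.17 turn [-0.04 -0.07  0.02] shift [ 0.1146 -0.      0.    ] q [ 4. -1. -6. 85.  0. 18.]
jaw 255.17000000000002 turn [1.7996e+02 4.0000e-02 1.1000e-01] shift [ 0.1146 -0.      0.    ] q [ 4. -1. -6. 85.  0. 18.]
```

```bash
python3 -m handwheel '[[0,0,0,0.06,0,0,-0.2],[0,0,0,0.11,0,0,-0.2],[0,0,0,0.123,0,0,-0.2],[0,0,0,0.123,0,0,-0.2],[0,0,0,0.123,0,0,1],[0,0,0,0.123,0,0,1],[0,0,0,0.123,0,0,1],[0,0,0,0.123,0,0,1],[0,0,0,0.123,0,0,1],[0,0,0,0.123,0,0,1]]' 50; python3 -c "
from h import *
st()"; python3 -m handwheel '[[0,0,0,-0.05,0,0,1],[0,0,0,-0.08,0,0,1],[0,0,0,-0.08,0,0,1],[0,0,0,-0.08,0,0,1]]'; python3 look.py w8 bracket
```

```text
time: 12.12
ee_pos: [0.5102, 0.0316, 0.0389]
tcp_rot: [17.1, 89.8, 2.3]
wrist_force: [-1.2, 0.1, 5.6]
opening: 0.007
t 12.125 p [0.5102 0.0316 0.0389] jaw 75.21 tilt [-1.     0.001  0.003] F [-1.2  0.1  5.6] op 0.007
time: 12.62
ee_pos: [0.5088, 0.0315, 0.1162]
tcp_rot: [-161.2, 89.9, -176.0]
wrist_force: [0.8, 0.3, -1.9]
opening: 0.007
t 12.625 p [0.5088 0.0315 0.1162] jaw 75.21 tilt [-1.    -0.    -0.001] F [ 0.8  0.3 -1.9] op 0.007
q [  3.5  -1.  -10.8  80.2  -0.   18.3]
bracket [(0.86, array([248.7, 240.8]), array([0.5308, 0.0015, 0.    ]))]
```

View pics/w8.png

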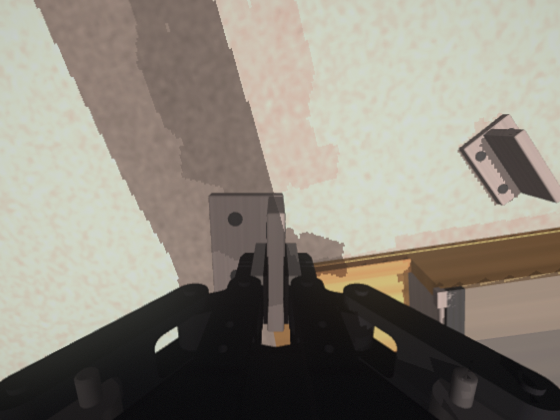

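```bash
python3 -c "
from h import *
plan([.6293,.0490,.13],-5.5)"
```

```text
jaw -5.5 turn [ 8.072e+01 -8.000e-02  1.300e-01] shift [-0.0146  0.0478  0.1123] q [  4.  -1. -11.  80.   0.  18.]
jaw 174.5 turn [-9.928e+01 -1.400e-01 -8.000e-02] shift [-0.0146  0.0478  0.1123] q [  4.  -1. -11.  80.   0.  18.]
```

```bash
python3 -m handwheel '[[0,0,0,-0.0146,0,0,1],[80.7,0,0,-0.0146,0.0478,0.1123,1],[80.7,0,0,-0.0146,0.0478,0.1123,1],[80.7,0,0,-0.0146,0.0478,0.1123,1],[80.7,0,0,-0.0146,0.0478,0.1123,1],[80.7,0,0,-0.0146,0.0478,0.1123,1],[80.7,0,0,-0.0146,0.0478,0.1123,1],[80.7,0,0,-0.0146,0.0478,0.1123,1],[80.7,0,0,-0.0146,0.0478,0.1123,1],[80.7,0,0,-0.0146,0.0478,0.1123,1],[80.7,0,0,-0.0146,0.0478,0.1123,1]]'; python3 look.py w9 mouth box
python3 -c "
from h import *
plan([.6293,.0490,.046],-5.5)"
```

```text
time: 14.1
ee_pos: [0.6301, 0.0491, 0.132]
tcp_rot: [-102.4, 90.0, 162.2]
wrist_force: [0.9, 0.8, -1.1]
opening: 0.0068
t 14.1 p [0.6301 0.0491 0.132 ] jaw -5.36 tilt [-1. -0. -0.] F [ 0.9  0.8 -1.1] op 0.0068
q [ 4.5 15.5  9.1 83.5  0.  99.8]
mouth [(0.92, array([261.5, 110.6]), array([0.6287, 0.1248, 0.06  ]))]
box [(0.91, array([265.9, 115.8]), array([0.6294, 0.123 , 0.    ])), (0.68, array([251.8, 240.7]), array([0.6055, 0.0156, 0.    ]))]
jaw -5.5 turn [0.08 0.   0.  ] shift [ 0.0859 -0.0007  0.0001] q [  4.  16.   9.  84.  -0. 100.]
jaw 174.5 turn [-179.92   -0.      0.  ] shift [ 0.0859 -0.0007  0.0001] q [  4.  16.   9.  84.  -0. 100.]
```

View pics/w9.png

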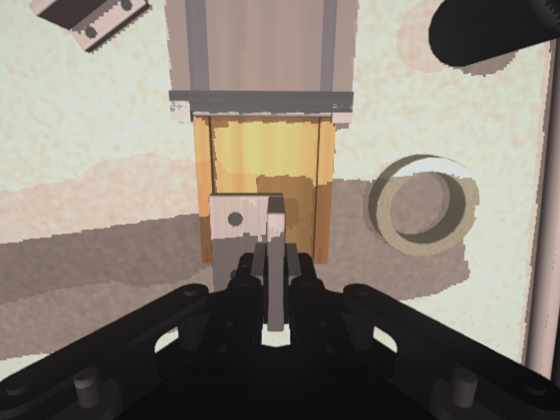

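```bash
python3 -m handwheel '[[0,0,0,0.05,0,0,1],[0,0,0,0.08,0,0,1],[0,0,0,0.0855,0,0,1],[0,0,0,0.0855,0,0,1],[0,0,0,0.0855,0,0,1]]'; python3 -c "
from h import *
st()"
```

```text
time: 14.88
ee_pos: [0.6307, 0.0492, 0.0478]
tcp_rot: [100.5, 89.9, 5.1]
wrist_force: [0.2, 0.2, -1.9]
opening: 0.0067
t 14.875 p [0.6307 0.0492 0.0478] jaw -5.47 tilt [-1.     0.002 -0.   ] F [ 0.2  0.2 -1.9] op 0.0067
```

```bash
python3 -m handwheel '[[0,0,0,0.002,0,0,1],[0,0,0,0.002,0,0,1],[0,0,0,0.002,0,0,0.55],[0,0,0,0.002,0,0,0.55],[0,0,0,0.002,0,0,0.55],[0,0,0,-0.04,0,0,0.55],[0,0,0,-0.09,0,0,0.55],[0,0,0,-0.11,0,0,0.55],[0,0,0,-0.11,0,0,0.55]]'; python3 look.py w10 bracket mouth;python3 -c "
from h import *
plan([.50,-.32,.2],97)
c=bot.camera('top')
for t,z in (('stick',0),('stick_tip',.015),('bracket',.006),('tee',0),('tape',0),('can',0)):
    print(t,[(p[0],at(c,*p[1],z).round(4)) for p in pts(c,t)[:2]])"
```

```text
time: 16.0
ee_pos: [0.6309, 0.0492, 0.1582]
tcp_rot: [99.6, 89.8, 4.1]
wrist_force: [0.6, 0.5, 0.1]
opening: 0.0194
t 16.0 p [0.6309 0.0492 0.1582] jaw -5.48 tilt [-1.     0.003 -0.001] F [0.6 0.5 0.1] op 0.0194
q [ 4.5 15.4 11.8 86.2 -0.  99.9]
bracket [(0.83, array([258.5, 195.9]), array([0.6154, 0.0509, 0.    ]))]
mouth [(0.93, array([260.6, 110.7]), array([0.6283, 0.126 , 0.06  ]))]
jaw 97 turn [-1.0248e+02 -9.0000e-02  1.1000e-01] shift [-0.045  -0.0937  0.3798] q [  4.  15.  12.  86.   0. 100.]
jaw 277 turn [77.52  0.1   0.09] shift [-0.045  -0.0937  0.3798] q [  4.  15.  12.  86.   0. 100.]
stick [(0.89, array([ 0.4732, -0.3165,  0.    ])), (0.4, array([ 0.4024, -0.3424,  0.    ]))]
stick_tip [(0.94, array([ 0.4041, -0.3447,  0.015 ]))]
bracket []
tee [(0.86, array([0.5209, 0.2156, 0.    ]))]
tape []
can []
```

View pics/w10.png

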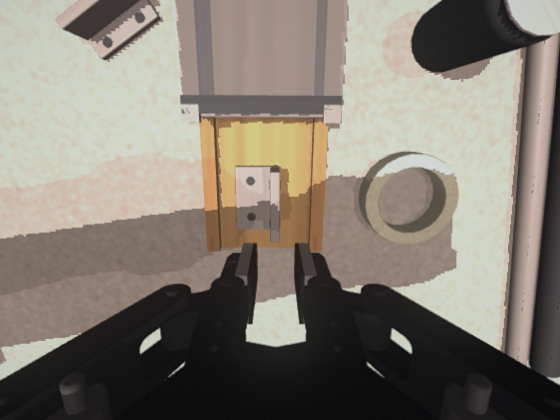

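```bash
python3 -m handwheel '[[-102.5,0,0,-0.045,-0.094,0.38,-0.2],[-102.5,0,0,-0.045,-0.094,0.38,-0.2],[-102.5,0,0,-0.045,-0.094,0.38,-0.2],[-102.5,0,0,-0.045,-0.094,0.38,-0.2],[-102.5,0,0,-0.045,-0.094,0.38,-0.2],[-102.5,0,0,-0.045,-0.094,0.38,-0.2],[-102.5,0,0,-0.045,-0.094,0.38,-0.2],[-102.5,0,0,-0.045,-0.094,0.38,-0.2],[-102.5,0,0,-0.045,-0.094,0.38,-0.2],[-102.5,0,0,-0.045,-0.094,0.38,-0.2],[-102.5,0,0,-0.045,-0.094,0.38,-0.2],[-102.5,0,0,-0.045,-0.094,0.38,-0.2]]'; python3 look.py w11 stick stick_tip
python3 - <<'E'
import cv2
a=cv2.imread("pics/w11.png")[50:300,170:400];cv2.imwrite("pics/w11c.png",cv2.resize(a,None,fx=2.4,fy=2.4,interpolation=cv2.INTER_CUBIC))
E
```

```text
time: 18.0
ee_pos: [0.5002, -0.3202, 0.2014]
tcp_rot: [-41.8, 90.0, -35.0]
wrist_force: [0.3, -0.5, 0.6]
opening: 0.0511
t 18.0 p [ 0.5002 -0.3202  0.2014] jaw 96.82 tilt [-1. -0.  0.] F [ 0.3 -0.5  0.6] op 0.0511
q [-32.6  10.3  10.6  90.2  -0.  -39.4]
stick [(0.66, array([273.3, 172.2]), array([ 0.4837, -0.325 ,  0.    ]))]
stick_tip [(0.8, array([270.1,  87.3]), array([ 0.3998, -0.338 ,  0.015 ]))]
```

View pics/w11c.png

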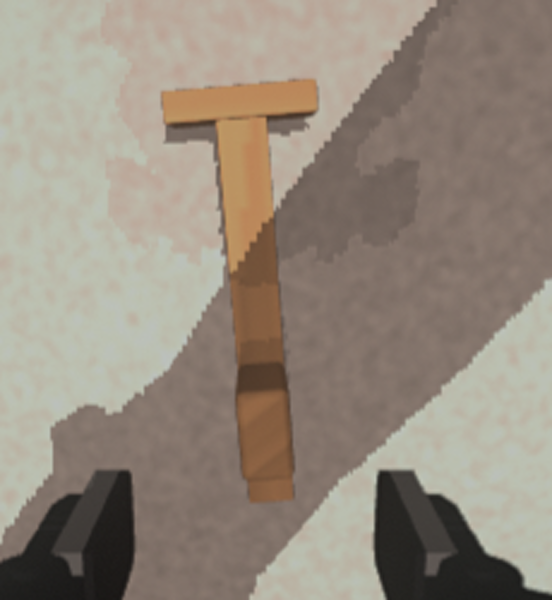

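Run:
```python
from h import *
import pickle
c,o=pickle.load(open("pics/w11.pkl","rb"))
def P(x,y,z): return at(c,170+x/2.4,50+y/2.4,z,o)
h=[P(161,93,.03),P(317,80,.03)];p=[P(x,y,.075) for x,y in [(238,391),(289,389),(293,477),(242,478)]]
hm=np.mean(h,0);pm=np.mean(p,0);d=(hm-pm)[:2]
print(hm.round(4),pm.round(4),np.linalg.norm(d).round(4),"ang",np.degrees(np.arctan2(d[1],d[0])),"headw",np.linalg.norm(h[0]-h[1]).round(4),np.degrees(np.arctan2(*(h[1]-h[0])[1::-1])))
print([np.linalg.norm(p[i]-p[i-1]).round(4) for i in range(4)])
e=(p[0]+p[1]-p[2]-p[3]);print(np.degrees(np.arctan2(e[1],e[0])))
plan([pm[0],pm[1],.12],90+np.degrees(np.arctan2(d[1],d[0]))+180,o)
```

```text
[ 0.4004 -0.3382  0.03  ] [ 0.5231 -0.3133  0.075 ] 0.1252 ang -168.53130599708143 headw 0.0599 101.31736144232721
[np.float64(0.0341), np.float64(0.0185), np.float64(0.0345), np.float64(0.0191)]
-170.39333327178943
jaw 101.46869400291857 turn [-4.65  0.    0.  ] shift [0.0814 0.0041 0.0236] q [-33.  10.  11.  90.  -0. -39.]
jaw 281.4686940029186 turn [175.35   0.    -0.  ] shift [0.0814 0.0041 0.0236] q [-33.  10.  11.  90.  -0. -39.]
```

```bash
python3 -m handwheel '[[-4.6,0,0,0.05,0.004,0.0236,-0.2],[-4.6,0,0,0.09,0.004,0.0236,-0.2],[-4.6,0,0,0.125,0.004,0.0236,-0.2],[-4.6,0,0,0.139,0.004,0.0236,-0.2],[-4.6,0,0,0.139,0.004,0.0236,-0.2],[-4.6,0,0,0.139,0.004,0.0236,1],[-4.6,0,0,0.139,0.004,0.0236,1],[-4.6,0,0,0.139,0.004,0.0236,1],[-4.6,0,0,0.139,0.004,0.0236,1],[-4.6,0,0,0.139,0.004,0.0236,1],[-4.6,0,0,0.139,0.004,0.0236,1]]' 80; python3 -c "
from h import *
st()"; python3 -m handwheel '[[0,0,0,-0.04,0,0,1],[0,0,0,-0.08,0,0,1],[0,0,0,-0.08,0,0,1],[0,0,0,-0.08,0,0,1]]'; python3 look.py w12 stick stick_tip
```

```text
time: 19.52
ee_pos: [0.5239, -0.3139, 0.0643]
tcp_rot: [-42.8, 89.8, -31.2]
wrist_force: [-0.0, 0.5, 6.6]
opening: 0.0191
t 19.525 p [ 0.5239 -0.3139  0.0643] jaw 101.61 tilt [-1.    -0.002  0.002] F [-0.   0.5  6.6] op 0.0191
time: 20.02
ee_pos: [0.523, -0.3133, 0.142]
tcp_rot: [123.2, 90.0, 134.8]
wrist_force: [-1.0, -0.5, -1.7]
opening: 0.0191
t 20.025 p [ 0.523  -0.3133  0.142 ] jaw 101.61 tilt [-1.  0. -0.] F [-1.  -0.5 -1.7] op 0.0191
q [-30.9  12.4   6.4  84.    0.  -42.5]
stick [(0.81, array([273.2, 167.9]), array([ 0.494 , -0.3218,  0.    ]))]
stick_tip [(0.6, array([275.4,   4. ]), array([ 0.3739, -0.3446,  0.015 ]))]
```

View pics/w12.png

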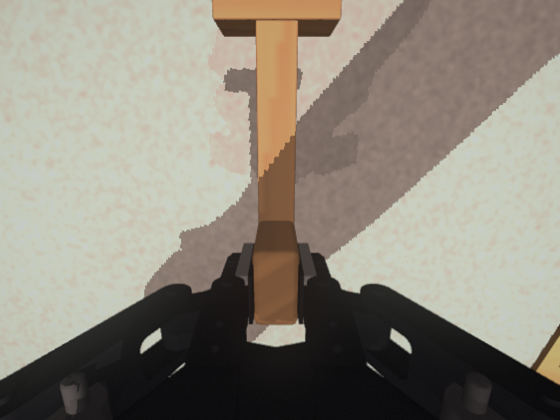

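```bash
python3 -c "
from h import *
plan([.6010,-.1295,.142],-5.3)"
```

```text
jaw -5.3 turn [ 1.0691e+02 -1.4000e-01  3.0000e-02] shift [-0.001   0.164   0.1138] q [-31.  12.   6.  84.  -0. -43.]
jaw 174.7 turn [-7.309e+01 -3.000e-02 -1.300e-01] shift [-0.001   0.164   0.1138] q [-31.  12.   6.  84.  -0. -43.]
```

```bash
python3 -m handwheel '[[106.9,0,0,-0.01,0.164,0.114,1],[106.9,0,0,-0.01,0.164,0.114,1],[106.9,0,0,-0.01,0.164,0.114,1],[106.9,0,0,-0.01,0.164,0.114,1],[106.9,0,0,-0.01,0.164,0.114,1],[106.9,0,0,-0.01,0.164,0.114,1],[106.9,0,0,-0.01,0.164,0.114,1],[106.9,0,0,-0.01,0.164,0.114,1],[106.9,0,0,-0.01,0.164,0.114,1],[106.9,0,0,-0.01,0.164,0.114,1],[106.9,0,0,-0.01,0.164,0.114,1],[106.9,0,0,-0.01,0.164,0.114,1]]'; python3 look.py w13 stick stick_tip
python3 -c "
from h import *
plan([.6010,-.1295,.072],-5.3)"
```

```text
time: 21.68
ee_pos: [0.6015, -0.1297, 0.1518]
tcp_rot: [-97.0, 89.9, 167.9]
wrist_force: [-0.4, -0.0, -1.7]
opening: 0.019
t 21.675 p [ 0.6015 -0.1297  0.1518] jaw -5.08 tilt [-1.    -0.001 -0.   ] F [-0.4 -0.  -1.7] op 0.019
q [-12.2  13.2   8.4  85.3  -0.   82.9]
stick [(0.77, array([274.5, 171.1]), array([ 0.603 , -0.1045,  0.    ]))]
stick_tip [(0.86, array([276.7,   1.7]), array([0.6163, 0.0262, 0.015 ]))]
jaw -5.3 turn [ 0.14 -0.    0.01] shift [ 0.0802 -0.0007 -0.0002] q [-12.  13.   8.  85.   0.  83.]
jaw 174.7 turn [-1.7986e+02 -2.0000e-02 -0.0000e+00] shift [ 0.0802 -0.0007 -0.0002] q [-12.  13.   8.  85.   0.  83.]
```

View pics/w13.png

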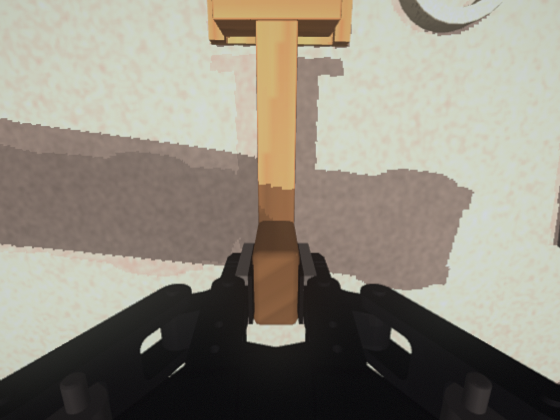

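```bash
python3 -m handwheel '[[0,0,0,0.04,0,0,1],[0,0,0,0.07,0,0,1],[0,0,0,0.079,0,0,1],[0,0,0,0.079,0,0,1],[0,0,0,0.079,0,0,1]]'; python3 look.py w14
python3 - <<'E'
from h import *
c=bot.camera("scene");cv2.imwrite("pics/s14.png",cv2.resize(cv2.cvtColor(c["frame"],4)[140:300,230:420],None,fx=3.5,fy=3.5,interpolation=2))
E
```

```text
time: 22.45
ee_pos: [0.6025, -0.1299, 0.075]
tcp_rot: [82.8, 89.9, -12.5]
wrist_force: [-0.4, 1.1, -0.9]
opening: 0.0188
t 22.45 p [ 0.6025 -0.1299  0.075 ] jaw -5.27 tilt [-1.     0.002  0.   ] F [-0.4  1.1 -0.9] op 0.0188
q [-12.2  14.    1.   76.8  -0.   83.1]
```

View pics/s14.png

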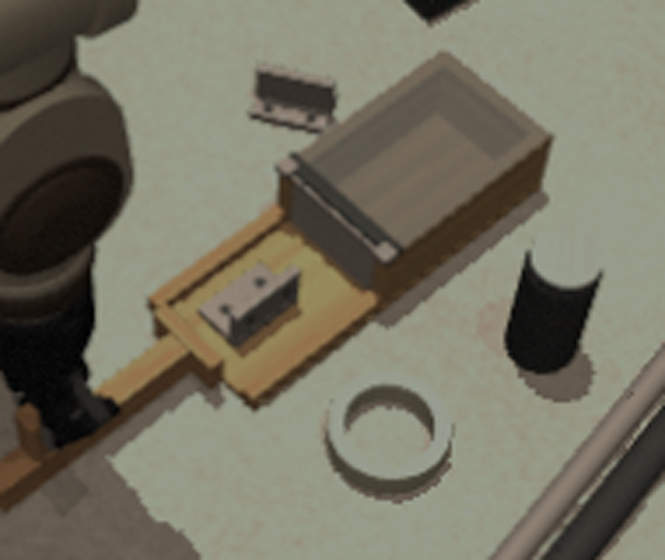

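View pics/w14.png

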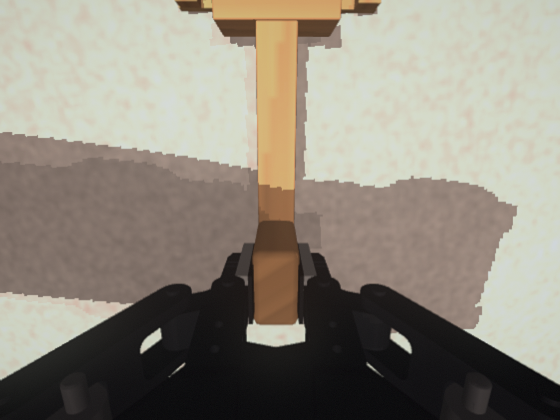

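```bash
python3 -m handwheel '[[0,0,0,0.003,0,0,1],[0,0,0,0.003,0,-0.01,1],[0,0,0,0.003,0,-0.02,1],[0,0,0,0.003,0,-0.028,1],[0,0,0,0.003,0,-0.036,1],[0,0,0,0.003,0,-0.044,1],[0,0,0,0.003,0,-0.052,1],[0,0,0,0.003,0,-0.06,1],[0,0,0,0.003,0,-0.068,1],[0,0,0,0.003,0,-0.076,1],[0,0,0,0.003,0,-0.084,1],[0,0,0,0.003,0,-0.092,1],[0,0,0,0.003,0,-0.1,1],[0,0,0,0.003,0,-0.106,1],[0,0,0,0.003,0,-0.112,1],[0,0,0,0.003,0,-0.118,1]]'; python3 look.py w15
python3 - <<'E'
from h import *
c=bot.camera("scene");cv2.imwrite("pics/s15.png",cv2.resize(cv2.cvtColor(c["frame"],4)[140:300,230:420],None,fx=3.5,fy=3.5,interpolation=2))
E
```

```text
time: 24.55
ee_pos: [0.6126, -0.0119, 0.0703]
tcp_rot: [-73.3, 90.0, -168.6]
wrist_force: [-0.7, -1.7, -0.8]
opening: 0.019
t 24.55 p [ 0.6126 -0.0119  0.0703] jaw -5.29 tilt [-1. -0.  0.] F [-0.7 -1.7 -0.8] op 0.019
q [-1.1 13.8  0.1 76.4 -0.  94.2]
```

View pics/s15.png

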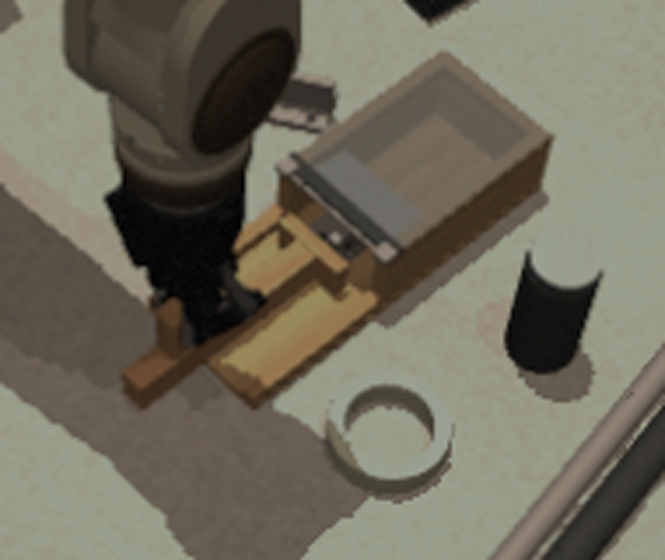

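View pics/w15.png

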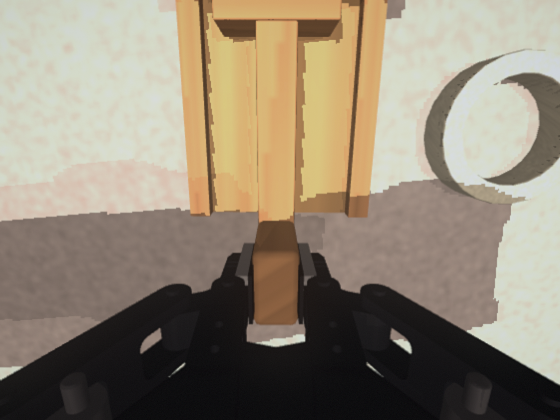

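```bash
python3 -m handwheel '[[0,0,0,0,0,-0.006,1],[0,0,0,0,0,-0.012,1],[0,0,0,0,0,-0.018,1],[0,0,0,0,0,-0.024,1],[0,0,0,0,0,-0.03,1],[0,0,0,0,0,-0.036,1],[0,0,0,0,0,-0.042,1],[0,0,0,0,0,-0.048,1],[0,0,0,0,0,-0.054,1],[0,0,0,0,0,-0.06,1],[0,0,0,0,0,-0.065,1],[0,0,0,0,0,-0.07,1],[0,0,0,0,0,-0.074,1],[0,0,0,0,0,-0.077,1],[0,0,0,0,0,-0.077,1]]'; python3 look.py w16
python3 - <<'E'
from h import *
c=bot.camera("scene");cv2.imwrite("pics/s16.png",cv2.resize(cv2.cvtColor(c["frame"],4)[140:300,230:420],None,fx=3.5,fy=3.5,interpolation=2))
E
```

```text
time: 26.52
ee_pos: [0.6197, 0.0648, 0.0704]
tcp_rot: [178.6, 90.0, 83.3]
wrist_force: [0.7, 0.2, -2.1]
opening: 0.0186
t 26.525 p [0.6197 0.0648 0.0704] jaw -5.26 tilt [-1.  0. -0.] F [ 0.7  0.2 -2.1] op 0.0186
q [  6.   15.2   1.8  76.6   0.  101.2]
```

View pics/s16.png

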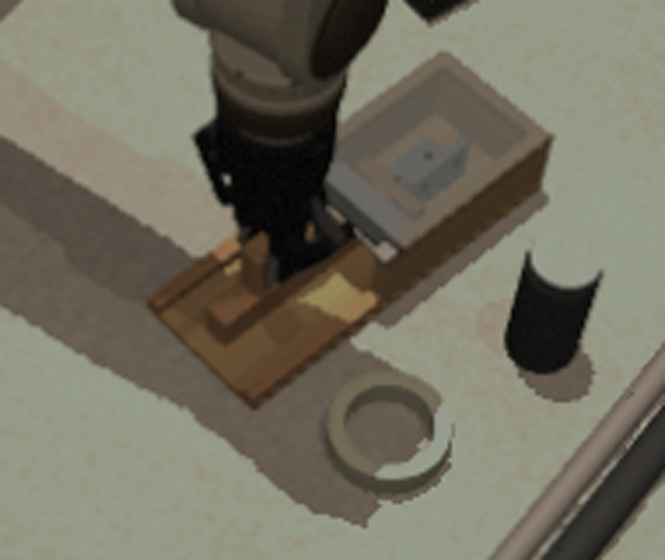

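```bash
python3 -m handwheel '[[0,0,0,0,0,0.015,1],[0,0,0,0,0,0.03,1],[0,0,0,0,0,0.05,1],[0,0,0,0,0,0.07,1],[0,0,0,0,0,0.09,1],[0,0,0,0,0,0.11,1],[0,0,0,0,0,0.13,1],[0,0,0,0,0,0.16,1],[0,0,0,0,0,0.19,1],[0,0,0,0,0,0.22,1],[0,0,0,0,0,0.26,1],[0,0,0,0,0,0.3,1],[0,0,0,0,0,0.335,1],[0,0,0,0,0,0.335,1],[0,0,0,0,0,0.335,1]]'; python3 look.py w17
python3 - <<'E'
from h import *
c=bot.camera("scene");save(c,"s17f");cv2.imwrite("pics/s17.png",cv2.resize(cv2.cvtColor(c["frame"],4)[90:310,200:420],None,fx=2.7,fy=2.7,interpolation=2))
E
```

```text
time: 28.5
ee_pos: [0.5886, -0.2693, 0.0702]
tcp_rot: [-141.2, 90.0, 123.5]
wrist_force: [0.3, -0.8, -0.6]
opening: 0.0189
t 28.5 p [ 0.5886 -0.2693  0.0702] jaw -5.31 tilt [-1. -0. -0.] F [ 0.3 -0.8 -0.6] op 0.0189
q [-24.6  18.5   5.9  77.4   0.   70.7]
```

View pics/s17.png

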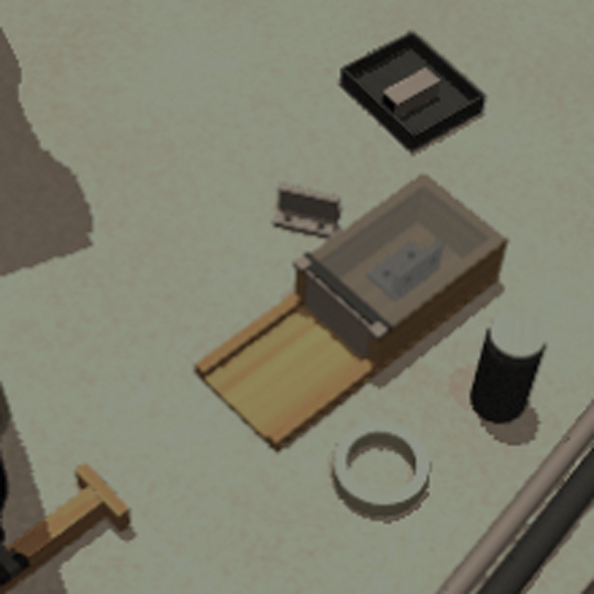

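View pics/w17.png

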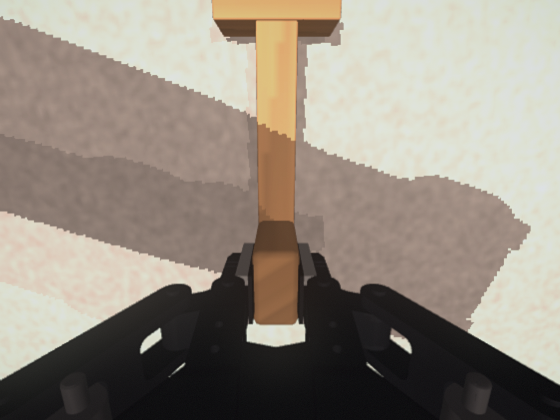

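```bash
python3 -m handwheel '[[0,0,0,0.003,0,0,1],[0,0,0,0.006,0,0,1],[0,0,0,0.006,0,0,1],[0,0,0,0.006,0,0,1]]';  python3 -m handwheel '[[0,0,0,0,0,0,0.2],[0,0,0,0,0,0,-0.2],[0,0,0,0,0,0,-0.2],[0,0,0,0,0,0,-0.2],[0,0,0,-0.04,0,0,-0.2],[0,0,0,-0.09,0,0,-0.2],[0,0,0,-0.14,0,0,-0.2],[0,0,0,-0.15,0,0,-0.2],[0,0,0,-0.15,0,0,-0.2],[0,0,0,-0.15,0,0,-0.2]]'; python3 look.py w18 stick stick_tip
python3 - <<'E'
from h import *
c=bot.camera("scene");cv2.imwrite("pics/s18.png",cv2.resize(cv2.cvtColor(c["frame"],4)[90:350,150:420],None,fx=2.3,fy=2.3,interpolation=2))
E
```

```text
time: 29.1
ee_pos: [0.5889, -0.269, 0.0644]
tcp_rot: [136.6, 90.0, 41.4]
wrist_force: [0.2, 0.4, 1.0]
opening: 0.0188
time: 30.35
ee_pos: [0.5884, -0.269, 0.2123]
tcp_rot: [-109.1, 89.8, 155.6]
wrist_force: [-0.0, 0.1, -0.7]
opening: 0.0512
t 30.35 p [ 0.5884 -0.269   0.2123] jaw -5.29 tilt [-1.    -0.003 -0.001] F [-0.   0.1 -0.7] op 0.0512
q [-24.6  18.3  21.4  93.2  -0.   70.7]
stick [(0.6, array([276.5, 150.6]), array([ 0.5928, -0.2304,  0.    ]))]
stick_tip [(0.97, array([276.4,  61.4]), array([ 0.6006, -0.1432,  0.015 ]))]
```

View pics/s18.png

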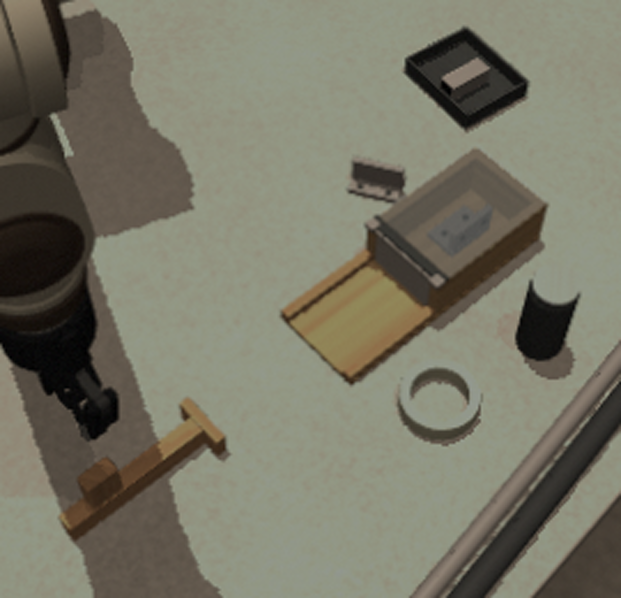

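View pics/w18.png

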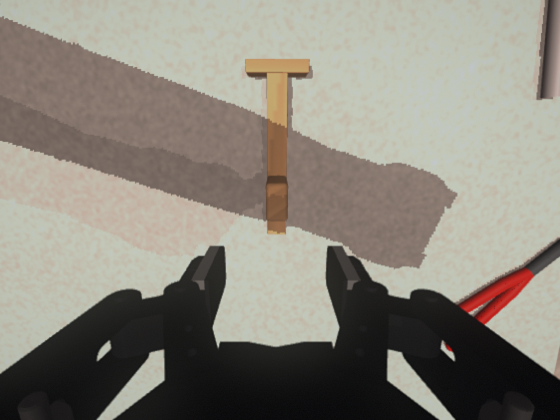

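```bash
python3 -c "
from h import *
print(bot.job_done()); st()"
```

```text
the job is handed in; nothing more can be done
None
the job is handed in; nothing more can be done
```

I handed the job in at about 30 s of the 72 s allowed; no verdict was reported.

- **Offcut:** I cleared it from the lane and released it in the scrap tray. It shows lying there in both the wrist and scene pictures.
- **Bracket:** I stood it on its flange in the lane, about 75 mm in front of the flap, and let go. I then pushed it through with the stick; a picture mid-push shows the flap swung open over it. The gripper's grasp point stopped about 60 mm short of the flap plane.
- **Final state:** The last scene picture shows the bracket wholly inside, with its rear edge about 65 mm past the axle, worked out from the arm pose. It also shows the flap hanging shut.
- **Stick:** It lies flat and released on the bench. Its tip is at about (0.60, -0.14) m, roughly 0.14 m short of the lane's open end.
- **Bystanders:** The tee, tape roll and can look unmoved in the scene pictures. I did not measure them again at the end. The networks missed the tape and can in my one mid-run check with the top camera.

Nothing failed. The flap angle and the bracket coming to rest were judged from the pictures only. The fingertips reach farther ahead when shut than the 19 mm I assumed. They appear to have rested lightly on the bracket's flange during its grasp (about 6 N at the wrist), with no visible effect.

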